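Crib the painted slats to cure and hang up the brush

ROBOT

A 6-joint arm with a two-finger parallel gripper is mounted at the origin on the work surface. World frame = base frame: x ahead of the robot, y to its left, z up, the work surface at z = 0. Lengths are in mm, angles in rad, forces in N, time in s.
With the tool pointing down it reaches from about 300 to 775 mm from the base axis. Payload 14.6 kg.
Tool frame: the origin (TCP) lies on the centre line of the jaws, within the pads' length; the fingertips stand 19 mm ahead of it and the grasp point (between the pads) is the TCP (bot.tip_reach is the distance from the TCP to the fingertips, in mm); z points along the fingers, y is the line along which they close (so a half turn about z gives the same grasp; the last joint's range is limited). The gripper opens to 85 mm and grips with 20 to 120 N. Pads are 22 mm wide; open, the fingers measure 114 mm over their backs; the gripper's body (76 mm by 85 mm) begins 54 mm behind the grasp point. The pads swing forward as they close: fully open they stand 13 mm farther back than shut.
Start: joints at [1.112, 0.3, 1.521, -0, 1.321, -0.067], TCP at [210.016, 508.314, 250.281] pointing down, gripper open.
Joint ranges: [-3.03, 3.03], [-0.79, 2.21], [0.23, 2.52], [-1.04, 4.18], [0, 3.07], [-2.55, 2.55]. Speed limits (rad/s): [2.22, 2.22, 2.57, 3.14, 3.14, 3.14].

INTERFACE

Orientations are given as a unit quaternion [w, x, y, z].
In Python, from rig import bot gives the robot as it stands. Calls block until the motion is done:
- bot.move_to(position, orientation): joint-space move of the TCP to a pose.
- bot.servo_line(position, attitude=None, speed=150, until_force=None): straight line of the TCP; attitude=None keeps the orientation; speed is the mean speed in mm/s. With until_force (N) it stops when the force on the tool has changed by that much, and returns True; else False.
- bot.move_joints(angles): joint-space move.
- bot.move_gripper(opening, grip_force=None): finger opening in mm; grip_force is the grip in N (None keeps the last); returns when the fingers have stopped.
- bot.dwell(seconds).
- bot.ik(position, orientation): joint angles nearest the present ones, or None.
- bot.read_state(): the state.
- bot.read_camera(name): name is "scene" or "top"; returns a dict with "image" (420x560x3 uint8, blue, green, red), "depth" (420x560 float32, mm along the optical axis (not along the pixel's ray), 0 where there is no reading), "fovy" (degrees; the focal length in pixels is half the picture's height over the tangent of half this angle, whatever the lens; pixels are square), "cx", "cy" (the principal point, pixels), "k1" (the pictures are not rectified: a ray, as slopes to the right and down, at radius r is drawn at 1 + k1 r^2 times it, then the intrinsics apply), "eye" and "attitude" of the camera in the world. Camera axes: x right, y down, z forward; pixel columns grow to the right and rows downward; lengths in mm; the calibration is good to about 2 mm. A picture is of the moment at which its call begins.
A pose or a line that the arm cannot do raises bot.MotionError and nothing moves.
- bot.finish_job(): hands the job in; it is judged then, once.
The state is a dict: "clock": time; "joint_positions": joint angles; "qvel": joint speeds; "effort": joint torques, N m; "ee_pos": TCP position; "tool_rot": TCP orientation; "ft_force": force on the tool from outside, world axes, zero at the start; "moment": the same for the moment, N m; "grip_width": finger opening in mm; "grip_force": force on a finger pad.
Only numpy, scipy, OpenCV 4.12 (cv2) and the standard library are available. Lean on these libraries where they do the work, as an engineer would, in place of code of your own. Each camera call takes 0.05 s, during which the arm holds its last target. There are 200 camera calls.

TASK

Stack all the blue painted slats on the drying base to cure with air all round them: lying flat, two to a layer, each layer crosswise to the one below, the first layer across the two bearers, with the two slats of a layer spaced just like the bearers and centred on the base so that the tower goes up square; an odd last slat lies alone on top in either of its two places. Also hang the flat brush by the hole in its handle on the free middle peg of the brush rack, bristles down. Leave the tub and the ball on its stand where they are.

Things in the scene. Friction and masses are not known exactly. Their poses are not given: they have to be found in the camera images.
- slat1: one of up to eight identical painted slats (blue wood, 140 x 28 x 12 mm, about 30 g); some may be absent. Origin at the slat's centre; x along its length, y across its 28 mm width, z through its 12 mm thickness. Starts lying flat on the bench
- slat2: one of up to eight identical painted slats (blue wood, 140 x 28 x 12 mm, about 30 g); some may be absent. Origin at the slat's centre; x along its length, y across its 28 mm width, z through its 12 mm thickness. Starts lying flat on the bench
- slat3: one of up to eight identical painted slats (blue wood, 140 x 28 x 12 mm, about 30 g); some may be absent. Origin at the slat's centre; x along its length, y across its 28 mm width, z through its 12 mm thickness. Starts lying flat on the bench
- slat4: one of up to eight identical painted slats (blue wood, 140 x 28 x 12 mm, about 30 g); some may be absent. Origin at the slat's centre; x along its length, y across its 28 mm width, z through its 12 mm thickness. Starts lying flat on the bench
- slat5: one of up to eight identical painted slats (blue wood, 140 x 28 x 12 mm, about 30 g); some may be absent. Origin at the slat's centre; x along its length, y across its 28 mm width, z through its 12 mm thickness. Starts lying flat on the bench
- slat6: one of up to eight identical painted slats (blue wood, 140 x 28 x 12 mm, about 30 g); some may be absent. Origin at the slat's centre; x along its length, y across its 28 mm width, z through its 12 mm thickness. Starts lying flat on the bench
- slat7: one of up to eight identical painted slats (blue wood, 140 x 28 x 12 mm, about 30 g); some may be absent. Origin at the slat's centre; x along its length, y across its 28 mm width, z through its 12 mm thickness. Starts lying flat on the bench
- slat8: one of up to eight identical painted slats (blue wood, 140 x 28 x 12 mm, about 30 g); some may be absent. Origin at the slat's centre; x along its length, y across its 28 mm width, z through its 12 mm thickness. Starts lying flat on the bench
- crib: drying base, fixed: plywood board 160 x 160 x 12 mm with two dark bearers (140 long, 28 wide, 18 mm high) along its y axis, centred at x = -52 and +52 mm. Origin: centre of the board's underside, z up. Bearer tops are at z = 30 mm, so slats of the first layer (along x, centred at y = -52 and +52 mm) have their centres at z = 36 mm; each further layer is 12 mm higher
- rack: fixed wooden brush rack. Origin on the bench below the middle of the rail's front face, which looks along -x to the robot; y along the rail. Rail 210 wide, 45 high, 16 thick, top at 235 mm; uprights behind at y = -94, +94, feet to 29 mm in front. Three steel pegs, 6 thick, 55 long, rise at 45 degrees (-x and +z) at y = -70 and +70 (each taken by a fixed brush 24 wide) and y = 0 (free)
- peg_root (a point): where the axis of the free peg leaves the rail's front face, 215 mm above the bench
- peg_tip (a point): the end of the free peg's axis, 39 mm in front of and 39 mm above peg_root; the rounded end reaches 3 mm further
- brush: flat paint brush, 163 mm long, 80 g, lying flat: steel ferrule 34 long, 40 wide, 14 mm thick; stiff bristles 38 wide, 10 thick, to 62 mm on the -x side; yellow handle 24 wide, 7 thick on the +x side, its last 34 mm 32 wide and 5 thick with a round hole, ending at x = 101 mm. Origin: ferrule centre, near the balance point; x to the handle's end, y across, z through the thickness; faces alike
- brush_hole (a point): centre of the 17 mm hole in the brush handle, 87 mm from the brush's origin along its +x; the hole's axis is the brush's z
- tub: bystander: clear plastic tub, 84 mm across and 55 mm high, loose. Origin at the centre of its underside
- ornament: bystander: copper-coloured glass ball, 66 mm across, on a round wooden stand 60 mm across, 123 mm high in all, loose. Origin at the centre of its underside
Not all that is in view belongs to the job. What is meant by the brush is not orange, pink or turquoise, and is the larger of those in its own colour.

How it is judged (in metres and radians):
At the end, for the whole second after the job is handed in: All present slats flat (0.1 rad), still, in alternating layers (0.2 rad) on the base: centre within 15 mm lengthwise of the base's centre, 41 to 63 mm off it crosswise, 5 mm of layer height. Brush hangs still on the free peg, handle up within 0.4 rad, ferrule over 100 mm above the bench (((angle between the x axis of slat1 and the x axis of crib, either way round below 0.2 rad and x of slat1 in the frame of crib between -0.015 and 0.015 m and (z of slat1 in the frame of crib between 0.031 and 0.041 m or z of slat1 in the frame of crib between 0.055 and 0.065 m)) or (angle between the x axis of slat1 and the y axis of crib, either way round below 0.2 rad and y of slat1 in the frame of crib between -0.015 and 0.015 m and (z of slat1 in the frame of crib between 0.043 and 0.053 m or z of slat1 in the frame of crib between 0.067 and 0.077 m))) and ((angle between the x axis of slat2 and the x axis of crib, either way round below 0.2 rad and x of slat2 in the frame of crib between -0.015 and 0.015 m and (z of slat2 in the frame of crib between 0.031 and 0.041 m or z of slat2 in the frame of crib between 0.055 and 0.065 m)) or (angle between the x axis of slat2 and the y axis of crib, either way round below 0.2 rad and y of slat2 in the frame of crib between -0.015 and 0.015 m and (z of slat2 in the frame of crib between 0.043 and 0.053 m or z of slat2 in the frame of crib between 0.067 and 0.077 m))) and ((angle between the x axis of slat3 and the x axis of crib, either way round below 0.2 rad and x of slat3 in the frame of crib between -0.015 and 0.015 m and (z of slat3 in the frame of crib between 0.031 and 0.041 m or z of slat3 in the frame of crib between 0.055 and 0.065 m)) or (angle between the x axis of slat3 and the y axis of crib, either way round below 0.2 rad and y of slat3 in the frame of crib between -0.015 and 0.015 m and (z of slat3 in the frame of crib between 0.043 and 0.053 m or z of slat3 in the frame of crib between 0.067 and 0.077 m))) and ((angle between the x axis of slat4 and the x axis of crib, either way round below 0.2 rad and x of slat4 in the frame of crib between -0.015 and 0.015 m and (z of slat4 in the frame of crib between 0.031 and 0.041 m or z of slat4 in the frame of crib between 0.055 and 0.065 m)) or (angle between the x axis of slat4 and the y axis of crib, either way round below 0.2 rad and y of slat4 in the frame of crib between -0.015 and 0.015 m and (z of slat4 in the frame of crib between 0.043 and 0.053 m or z of slat4 in the frame of crib between 0.067 and 0.077 m))) and ((angle between the x axis of slat5 and the x axis of crib, either way round below 0.2 rad and x of slat5 in the frame of crib between -0.015 and 0.015 m and (z of slat5 in the frame of crib between 0.031 and 0.041 m or z of slat5 in the frame of crib between 0.055 and 0.065 m)) or (angle between the x axis of slat5 and the y axis of crib, either way round below 0.2 rad and y of slat5 in the frame of crib between -0.015 and 0.015 m and (z of slat5 in the frame of crib between 0.043 and 0.053 m or z of slat5 in the frame of crib between 0.067 and 0.077 m))) and ((angle between the x axis of slat6 and the x axis of crib, either way round below 0.2 rad and x of slat6 in the frame of crib between -0.015 and 0.015 m and (z of slat6 in the frame of crib between 0.031 and 0.041 m or z of slat6 in the frame of crib between 0.055 and 0.065 m)) or (angle between the x axis of slat6 and the y axis of crib, either way round below 0.2 rad and y of slat6 in the frame of crib between -0.015 and 0.015 m and (z of slat6 in the frame of crib between 0.043 and 0.053 m or z of slat6 in the frame of crib between 0.067 and 0.077 m))) and ((angle between the x axis of slat7 and the x axis of crib, either way round below 0.2 rad and x of slat7 in the frame of crib between -0.015 and 0.015 m and (z of slat7 in the frame of crib between 0.031 and 0.041 m or z of slat7 in the frame of crib between 0.055 and 0.065 m)) or (angle between the x axis of slat7 and the y axis of crib, either way round below 0.2 rad and y of slat7 in the frame of crib between -0.015 and 0.015 m and (z of slat7 in the frame of crib between 0.043 and 0.053 m or z of slat7 in the frame of crib between 0.067 and 0.077 m))) and ((angle between the x axis of slat8 and the x axis of crib, either way round below 0.2 rad and x of slat8 in the frame of crib between -0.015 and 0.015 m and (z of slat8 in the frame of crib between 0.031 and 0.041 m or z of slat8 in the frame of crib between 0.055 and 0.065 m)) or (angle between the x axis of slat8 and the y axis of crib, either way round below 0.2 rad and y of slat8 in the frame of crib between -0.015 and 0.015 m and (z of slat8 in the frame of crib between 0.043 and 0.053 m or z of slat8 in the frame of crib between 0.067 and 0.077 m))) and horizontal distance between slat1 and crib between 0.041 and 0.063 m and horizontal distance between slat2 and crib between 0.041 and 0.063 m and horizontal distance between slat3 and crib between 0.041 and 0.063 m and horizontal distance between slat4 and crib between 0.041 and 0.063 m and horizontal distance between slat5 and crib between 0.041 and 0.063 m and horizontal distance between slat6 and crib between 0.041 and 0.063 m and horizontal distance between slat7 and crib between 0.041 and 0.063 m and horizontal distance between slat8 and crib between 0.041 and 0.063 m and angle between the z axis of each of slat1, slat2, slat3, slat4, slat5, slat6, slat7, slat8 and the z axis of crib, either way round below 0.1 rad and linear speed of each of slat1, slat2, slat3, slat4, slat5, slat6, slat7, slat8 below 0.02 m/s and distance between brush_hole and peg_root below 0.06 m and y of brush_hole in the frame of rack between -0.012 and 0.012 m and x of brush_hole in the frame of rack below 0 m and angle between brush's own x axis and vertical below 0.4 rad and height (world z) of brush above 0.1 m and linear speed of brush below 0.03 m/s); the robot touches nothing.
It fails at once if the tub is pushed more than 30 mm (distance of tub from where it was at the start of the episode above 0.03 m).
It fails at once if the ball on its stand is pushed more than 30 mm or tipped (distance of ornament from where it was at the start of the episode above 0.03 m or angle between ornament's own z axis and vertical above 0.4 rad).
Of slat1, slat2, slat3, slat4, slat5, slat6, slat7, slat8 only 6 to 8 are there at a start; the rules pass over those that are not, and their reading is None.
At some moment in a run one of slat1, slat2, slat3, slat4, slat5, slat6, slat7, slat8, brush may be knocked a few centimetres aside while the robot is not near it.
Once in a run the grip may slacken for a moment while it holds something.
It also fails if it takes over 210 s, if anything falls off the work surface, if the arm or the gripper's body presses on something with over 40 N, if the wrist force passes 120 N, or if a joint passes its speed limit or range.

## Working session

There is one attempt and no reset: what is moved stays moved. The work goes in short steps, each a Python script; the robot and the scene stay as the last script left them, time stands still between calls to the robot, and variables do not carry over. Pictures are saved under pics/ and viewed, at most 14 in all, crops included, and the job is handed in when it is done.

```bash
ls; mkdir -p pics; python3 - <<'E'
from rig import bot
import cv2,numpy as np
for n in("top","scene"):
    c=bot.read_camera(n); cv2.imwrite(f"pics/{n}0.png",c["image"]); 
    print(n,{k:v for k,v in c.items() if k not in("image","depth")},(c["depth"]>0).mean())
s=bot.read_state();print(s)
E
```

```text
pics
top {'fovy': 42.655206650387754, 'cx': 283.9768479558658, 'cy': 207.02114067058383, 'k1': -0.04721022375682944, 'eye': array([ 363.26534201,  -96.4505699 , 1585.11225602]), 'attitude': array([-0.04070504,  0.71237882, -0.69985534,  0.0325885 ])} 0.9959268707482993
scene {'fovy': 44.96636405363426, 'cx': 271.9483622613894, 'cy': 200.59554397411176, 'k1': -0.12808267574025145, 'eye': array([1402.27213429,  426.11141494, 1328.32694289]), 'attitude': array([-0.17676554,  0.44785542,  0.82100671, -0.30680196])} 0.9960246598639456
{'clock': 0.1, 'joint_positions': array([ 1.11240315e+00,  3.00406819e-01,  1.52150590e+00,  1.12770531e-06,
        1.32069687e+00, -6.65744988e-02]), 'qvel': array([ 0.00010247, -0.0007657 , -0.0007612 ,  0.00053436,  0.00127421,
        0.00028696]), 'effort': array([ 1.34692578e-03, -5.44381070e+01, -3.62372124e+01, -3.93518076e-05,
        2.99148138e-03,  1.73438360e-05]), 'ee_pos': array([209.93629298, 508.15766544, 249.78836844]), 'tool_rot': array([-1.32465510e-04,  1.94658674e-01,  9.80870910e-01, -4.90912849e-04]), 'ft_force': array([-0.31109684, -0.43077537,  0.80859728]), 'moment': array([ 0.02708017, -0.00842739,  0.04020506]), 'grip_force': 0.0, 'grip_width': 85.15817539998913}
```

View pics/top0.png

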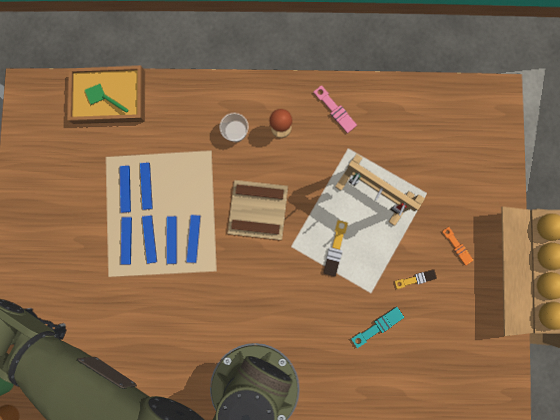

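View pics/scene0.png

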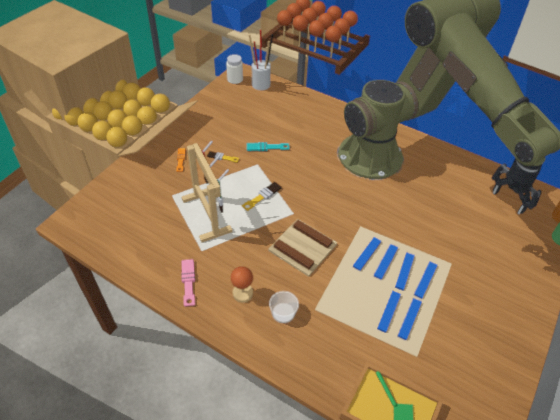

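Six blue slats show at the left: (124,189), (146,186), (125,241), (149,240), (171,240) and (193,239). The base is at (257,210) and the rack rail runs (350,160)–(425,205). The large yellow brush lies at (337,248), bristles towards (332,268) and hole near (341,228). The small yellow brush at (415,280) is a decoy.

```bash
cat > h.py <<'E'
from rig import bot
import cv2, numpy as np
from scipy.spatial.transform import Rotation as R
def rot(q): return R.from_quat(np.r_[q[1:],q[0]])
def quat(M): q=R.from_matrix(M).as_quat(); return np.r_[q[3],q[:3]]
def rays(c,uv):
    uv=np.asarray(uv,float).reshape(-1,2); f=210/np.tan(np.radians(c["fovy"]/2))
    d=(uv-[c["cx"],c["cy"]])/f; s=d.copy()
    for _ in range(20): s=d/(1+c["k1"]*(s**2).sum(1,keepdims=True))
    return rot(c["attitude"]).apply(np.c_[s,np.ones(len(s))])
def on_plane(c,uv,z):
    r=rays(c,uv); return c["eye"]+r*((z-c["eye"][2])/r[:,2])[:,None]
def cloud(c):
    v,u=np.mgrid[:420,:560]; r=rays(c,np.c_[u.ravel(),v.ravel()])
    return (c["eye"]+r*c["depth"].reshape(-1,1)).reshape(420,560,3)
def rects(pts):
    (x,y),(w,h),a=cv2.minAreaRect(np.float32(pts)[:,:2]); a=np.radians(a)
    if h>w: w,h,a=h,w,a+np.pi/2
    return np.array([x,y]),(w,h),(a+np.pi/2)%np.pi-np.pi/2
def contours(m,amin):
    cs,_=cv2.findContours(np.uint8(m)*255,cv2.RETR_EXTERNAL,cv2.CHAIN_APPROX_NONE)
    return [k for k in cs if cv2.contourArea(k)>amin]
def hsv(c): return cv2.cvtColor(c["image"],cv2.COLOR_BGR2HSV)
def slats(c):
    """bench-top slats: list of (xy, yaw, size)"""
    m=cv2.inRange(hsv(c),(108,150,60),(122,255,255))
    return [rects(on_plane(c,k.reshape(-1,2),12)) for k in contours(m,60)]
def down(yaw):
    """tool down, tool x along yaw, wrapped to +-pi/2"""
    c,s=np.cos(yaw),np.sin(yaw); return quat(np.array([[c,s,0],[s,-c,0],[0,0,-1]]))
E
python3 - <<'E'
from h import *
np.set_printoptions(precision=1,suppress=True)
c=bot.read_camera("top");P=cloud(c);H=hsv(c)
print("tip",bot.tip_reach)
for s in slats(c): print("slat",s)
u0,v0,u1,v1=220,170,300,250
print("z table",np.median(P[300:350,100:200,2]))
m=np.zeros((420,560),bool);m[170:250,220:300]=True
b=m&(P[...,2]>20)&(P[...,2]<45)&(H[...,2]<110)
for k in contours(b,40): print("bearer",rects(on_plane(c,k.reshape(-1,2),30)),P[...,2][b].mean())
m[:]=0;m[140:240,320:440]=True
r=m&(P[...,2]>222)&(P[...,2]<246)
print("rail cloud",rects(P[r]),r.sum())
for k in contours(r,30): print(rects(P[tuple(k.reshape(-1,2).T[::-1])]))
t=m&(P[...,2]>246); print("above",P[t][:30])
m[:]=0;m[210:290,300:370]=True
y=m&(cv2.inRange(H,(18,150,100),(32,255,255))>0)
for k in contours(y,30):print("handle",rects(on_plane(c,k.reshape(-1,2),8)))
br=m&(H[...,2]<60)
for k in contours(br,20):print("bristle",rects(on_plane(c,k.reshape(-1,2),8)),k.reshape(-1,2).mean(0))
for n in("top","scene"):
    i=bot.read_camera(n)["image"]
    cr=i[140:300,280:440] if n=="top" else i[130:290,160:320]
    cv2.imwrite(f"pics/crop_{n}.png",cv2.resize(cr,None,fx=3.7,fy=3.7,interpolation=cv2.INTER_CUBIC))
E
```

```text
tip 19.0
slat (array([420. , 387.2]), (132.46859741210938, 28.732521057128906), np.float64(0.022763186325127416))
slat (array([425.6, 253. ]), (132.5399627685547, 23.73094367980957), np.float64(0.03894998346035905))
slat (array([425.9, 318.6]), (136.38685607910156, 27.427322387695312), np.float64(0.15344671476797167))
slat (array([430.4, 188.2]), (135.46826171875, 26.36483383178711), np.float64(-0.055838764891800174))
slat (array([574.2, 397.8]), (136.29632568359375, 28.844722747802734), np.float64(0.0741656075388033))
slat (array([584.2, 335.8]), (137.40371704101562, 27.957399368286133), np.float64(0.10056815329633517))
z table -0.9412142319497434
bearer (array([465.2,   6. ]), (136.6886749267578, 28.51150131225586), np.float64(1.4776372208092163)) 29.27640758658863
bearer (array([568.5,  -2.6]), (139.70179748535156, 29.231109619140625), np.float64(1.4758891218696881)) 29.27640758658863Traceback (most recent call last):
  File "<stdin>", line 13, in <module>
  File "h.py", line 17, in rects
    (x,y),(w,h),a=cv2.minAreaRect(np.float32(pts)[:,:2]); a=np.radians(a)
                  ~~~~~~~~~~~~~~~^^^^^^^^^^^^^^^^^^^^^^^
cv2.error: OpenCV(4.12.0) /io/opencv/modules/imgproc/src/convhull.cpp:143: error: (-215:Assertion failed) total >= 0 && (depth == CV_32F || depth == CV_32S) in function 'convexHull'
```

```bash
python3 - <<'E'
from h import *
np.set_printoptions(precision=1,suppress=True)
c=bot.read_camera("top");P=cloud(c);H=hsv(c)
m=np.zeros((420,560),bool);m[140:240,320:440]=True
print(np.histogram(P[m][:,2],bins=range(-10,290,20)))
m[:]=0;m[210:290,300:370]=True
y=m&(cv2.inRange(H,(18,150,100),(32,255,255))>0)
for k in contours(y,30):print("handle",rects(on_plane(c,k.reshape(-1,2),8)))
br=m&(H[...,2]<60)
for k in contours(br,20):print("bristle",rects(on_plane(c,k.reshape(-1,2),8)),k.reshape(-1,2).mean(0))
for n in("top","scene"):
    i=bot.read_camera(n)["image"]
    cr=i[140:300,290:450] if n=="top" else i[130:290,160:320]
    cv2.imwrite(f"pics/crop_{n}.png",cv2.resize(cr,None,fx=3.7,fy=3.7,interpolation=cv2.INTER_CUBIC))
E
```

```text
(array([10210,   321,    26,   103,    97,    32,    19,    34,    29,
          19,   121,   225,   665,    20]), array([-10,  10,  30,  50,  70,  90, 110, 130, 150, 170, 190, 210, 230,
       250, 270]))
handle (array([ 449.2, -239.3]), (79.94124603271484, 28.42683219909668), np.float64(-0.23545033829001483))
bristle (array([ 353.4, -215.8]), (41.519351959228516, 33.89695358276367), np.float64(-0.2577244850152187)) [330.7 267. ]
```

View pics/crop_top.png

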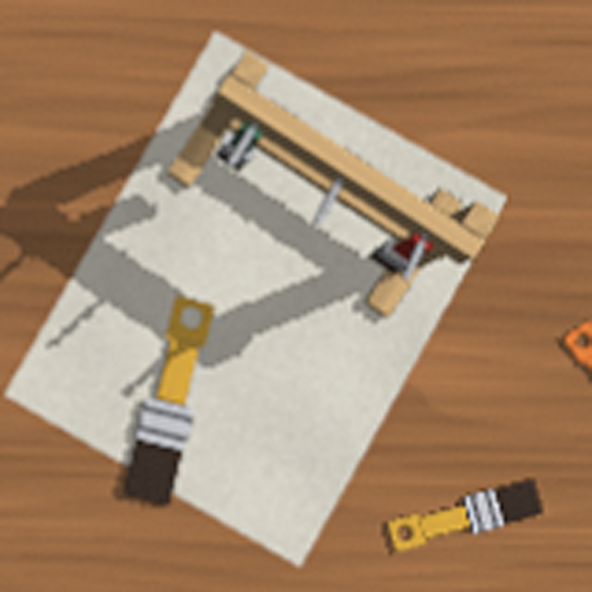

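View pics/crop_scene.png

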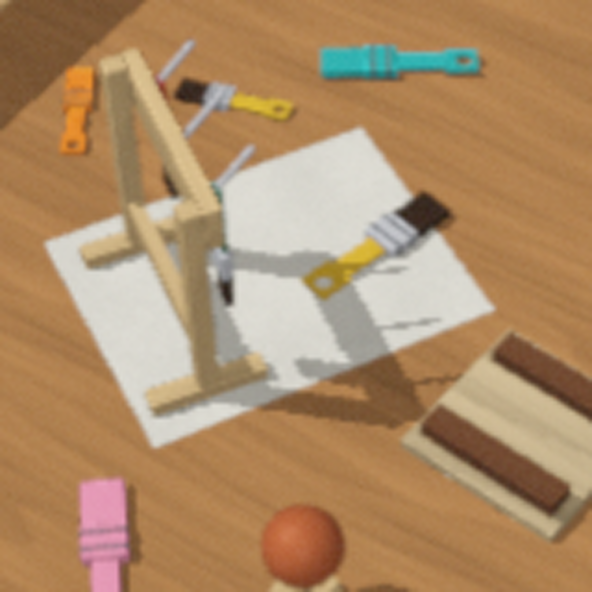

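The crops show the free peg between root (381.4,189.5) and tip (376,200) in the top view, with the rail top from (350,163) to (421,206). The brush lies flat, handle towards the rack.

```bash
sed -i 's/np.float32(pts)\[:,:2\]/np.ascontiguousarray(np.float32(pts)[:,:2])/' h.py; python3 - <<'E'
from h import *
np.set_printoptions(precision=1,suppress=True)
c=bot.read_camera("top");P=cloud(c);H=hsv(c)
m=np.zeros((420,560),bool);m[140:240,320:440]=True
wood=cv2.inRange(H,(8,60,120),(25,200,255))>0
r=m&(P[...,2]>225)&(P[...,2]<245)&wood
print("rail",rects(P[r]),r.sum(),np.median(P[r][:,2]))
k=max(contours(r,30),key=cv2.contourArea);print("rail ray",rects(on_plane(c,k.reshape(-1,2),235)))
q=np.array([[375.9,200.5],[381.4,189.5]]);print("tip",on_plane(c,q[:1],254),"root",on_plane(c,q[1:],215))
# rail as seen from scene cam
d=bot.read_camera("scene");Q=cloud(d);Hs=hsv(d)
m2=np.zeros((420,560),bool);m2[135:210,180:225]=True
r2=m2&(Q[...,2]>231)&(Q[...,2]<240)&(cv2.inRange(Hs,(8,50,100),(25,200,255))>0)
print("scene rail",rects(Q[r2]),r2.sum())
for n,cc,PP in(("top",c,P),("scene",d,Q)):
    hh=hsv(cc); y=(cv2.inRange(hh,(18,150,90),(32,255,255))>0)&(abs(PP[...,0]-450)<150)&(abs(PP[...,1]+230)<70)&(PP[...,2]<30)
    for k in contours(y,25): print(n,"handle",rects(on_plane(cc,k.reshape(-1,2),7)))
    b=(hh[...,2]<60)&(abs(PP[...,0]-360)<60)&(abs(PP[...,1]+215)<60)&(PP[...,2]<30)
    for k in contours(b,25): print(n,"bristle",rects(on_plane(cc,k.reshape(-1,2),7)))
# hole pixel
u,v=int(290+190/3.7),int(140+318/3.7)
print("hole px",u,v,on_plane(c,[[290+190/3.7,140+318/3.7]],7), "scene hole",on_plane(d,[[160+323/3.7,130+283/3.7]],7))
for s in slats(d): print("scene slat",s)
E
```

```text
rail (array([ 573.4, -338.4]), (209.7041473388672, 36.31545639038086), np.float64(0.993821278206739)) 597 234.6494113419517
rail ray (array([ 573.2, -338.4]), (209.8634490966797, 35.67949295043945), np.float64(0.994523354049111))
tip [[ 521.9 -308.5  254. ]] root [[ 555.3 -328.8  215. ]]
scene rail (array([ 570.7, -334.8]), (215.39491271972656, 36.683353424072266), np.float64(0.9974187427862455)) 297
top handle (array([ 449.3, -239.4]), (79.99193572998047, 28.444843292236328), np.float64(-0.2354495393416869))
top bristle (array([ 353.4, -215.8]), (41.54569625854492, 33.91845703125), np.float64(-0.25772501764743705))
scene handle (array([ 446.6, -235. ]), (78.64137268066406, 28.842416763305664), np.float64(-0.263723255370623))
scene bristle (array([ 348.5, -208.3]), (31.57320213317871, 28.940387725830078), np.float64(1.2053439130507186))
hole px 341 225 [[ 474.4 -246.4    7. ]] scene hole [[ 475.  -239.5    7. ]]
scene slat (array([-341. ,  622.6]), (224.51451110839844, 89.86668395996094), np.float64(0.18261458713290102))
scene slat (array([-397.5,  299.4]), (449.680419921875, 427.78582763671875), np.float64(1.3353277458514148))
scene slat (array([-790.4,  458.7]), (429.0454406738281, 256.5168762207031), np.float64(0.1691635929676698))
scene slat (array([-242.8, -810.6]), (257.82470703125, 168.52378845214844), np.float64(0.6457195587015092))
scene slat (array([-1389.4,   187.4]), (761.8412475585938, 152.25779724121094), np.float64(0.05798900531711948))
scene slat (array([-746.1, -345.5]), (1031.8848876953125, 552.1920166015625), np.float64(0.4005575374433299))
scene slat (array([ -593.7, -1035.5]), (326.38543701171875, 295.033203125), np.float64(0.581864412612461))
```

```bash
cat >> h.py <<'E'
COR=np.array([-1.3,2.0])                 # half of the top/scene disagreement
CRIB=np.array([516.8,1.7])+COR; CY=-0.09 # base centre, yaw of its x axis
def bench_slats(c):
    return [(p+COR,y) for p,(w,h),y in slats(c)
            if 110<w<150 and 18<h<36 and np.hypot(*(p+COR-CRIB))>130 and p[0]>250]
def best_yaw(p,z,yaw):
    best=None
    for y in (yaw,yaw+np.pi,yaw-np.pi):
        j=bot.ik([*p,z],down(y))
        if j is not None and (best is None or abs(j[5])<best[0]): best=(abs(j[5]),y)
    return best[1]
def target(n):
    L,k=divmod(n,2); s=(-52,52)[k]
    o=R.from_euler("z",CY).apply([0,s,0] if L%2==0 else [s,0,0])[:2]
    return CRIB+o, CY+(L%2)*np.pi/2, 30+12*L
def pick(p,yaw,zg=20,w=48,force=60,up=150):
    q=down(best_yaw(p,100,yaw))
    bot.move_gripper(w); bot.move_to([*p,110],q)
    if bot.servo_line([*p,zg],speed=200,until_force=15): print("touched on way down",bot.read_state()["ee_pos"])
    bot.move_gripper(5,force); bot.servo_line([*p,up],speed=250)
    return bot.read_state()["grip_width"]
def place(n):
    p,yaw,zb=target(n); q=down(best_yaw(p,150,yaw)); z=zb+20+1.5
    bot.move_to([*p,150],q); w=bot.read_state()["grip_width"]
    t=bot.servo_line([*p,z],speed=150,until_force=12); z1=bot.read_state()["ee_pos"][2]
    bot.move_gripper(46); bot.servo_line([*p,150],speed=250)
    return w,t,z1-z
def do(n,c):
    b=bench_slats(c); i=max(b,key=lambda s:s[0][0]-s[0][1]*.2)   # far ones first
    w=pick(*i); print(n,len(b),i,"w",w,end=" ")
    if w<24: return None
    print(place(n),bot.read_state()["clock"]); return bot.read_camera("top")
E
python3 - <<'E'
from h import *
np.set_printoptions(precision=1,suppress=True)
d=bot.read_camera("scene");Q=cloud(d)
m=(cv2.inRange(hsv(d),(108,150,60),(122,255,255))>0)&(abs(Q[...,0]-500)<200)&(abs(Q[...,1]-290)<200)&(Q[...,2]<30)
for k in contours(m,40):print("scene slat",rects(on_plane(d,k.reshape(-1,2),12)))
print("peg tip scene",on_plane(d,[[219.7,154.9]],255))
c=do(0,bot.read_camera("top"))
if c is not None:
    cv2.imwrite("pics/p1.png",c["image"]); print(len(bench_slats(c)))
    c=do(1,c)
    if c is not None: cv2.imwrite("pics/p2.png",c["image"])
E
```

```text
peg tip scene [[ 522.8 -303.3  255. ]]
touched on way down [581.  337.8  16.4]
0 6 (array([582.9, 337.8]), np.float64(0.10056815329633517)) w 26.55441930167793 (26.73394843123255, False, np.float64(0.48374602625492713)) 8.025
5
touched on way down [571.9 398.6  16.4]
1 5 (array([572.9, 399.8]), np.float64(0.07357989519131092)) w 26.162297783080547 (26.57662578259855, True, np.float64(-2.5285355529477584)) 14.9083
```

```bash
python3 - <<'E'
from h import *
np.set_printoptions(precision=1,suppress=True)
p,y=bench_slats(bot.read_camera("top"))[0]
bot.move_to([430,200,200],down(best_yaw([430,200],200,0.)))
print(bot.read_state()["ee_pos"],bot.read_state()["clock"])
c=bot.read_camera("top");d=bot.read_camera("scene");P=cloud(c)
for s in slats(c): print(s)
cv2.imwrite("pics/m.png",np.hstack([c["image"][120:300,80:320],d["image"][200:380,240:480]]).repeat(1,0)); 
i=cv2.imread("pics/m.png");cv2.imwrite("pics/m1.png",cv2.resize(i,None,fx=1.66,fy=1.66,interpolation=cv2.INTER_CUBIC))
b=(cv2.inRange(hsv(c),(108,150,60),(122,255,255))>0)
for k in contours(b,60):
    mm=np.zeros((420,560),np.uint8);cv2.drawContours(mm,[k],-1,1,-1);mm=cv2.erode(mm,np.ones((3,3)))>0
    if P[mm][:,2].mean()<150:
        r=rects(on_plane(c,k.reshape(-1,2),42)); o=R.from_euler("z",-CY).apply([*(r[0]+COR-CRIB),0])
        print("crib frame",o,r[2]-CY,P[mm][:,2].mean(),P[mm][:,2].std())
E
```

```text
[430.3 199.5 199.4] 15.75
(array([420. , 388.2]), (132.8330841064453, 27.513063430786133), np.float64(0.0014760230944770303))
(array([430.9, 188. ]), (134.33847045898438, 26.139659881591797), np.float64(-0.05738472990459087))
(array([514.8, -46.2]), (138.93373107910156, 28.045183181762695), np.float64(-0.0824036636072858))
(array([523.8,  58.4]), (139.16683959960938, 27.03445816040039), np.float64(-0.08403178713970583))
crib frame [-131.4  366.9    0. ] 0.09147604390042288 11.272417440562098 3.2943185659050505
crib frame [-103.1  172.3    0. ] 0.03261553641151785 11.476420670532713 3.4477431852899474
crib frame [ -0.4 -49.1   0. ] 0.007596336392714204 41.56009152840592 3.5434832361634956
crib frame [-0.9 53.9  0. ] 0.00596821286029417 51.699980030568504 125.46042991523309
```

View pics/m1.png

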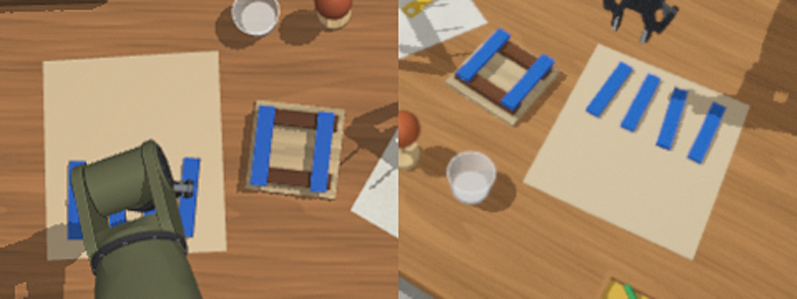

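```bash
python3 - <<'E'
s=open("h.py").read()
s=s.replace('''    if bot.servo_line([*p,zg],speed=200,until_force=15)''','''    bot.servo_line([*p,zg+25],speed=200)
    if bot.servo_line([*p,zg],speed=60,until_force=15)''')
s=s.replace('''    t=bot.servo_line([*p,z],speed=150,until_force=12)''','''    bot.servo_line([*p,z+20],speed=200); t=bot.servo_line([*p,z],speed=50,until_force=8)''')
open("h.py","w").write(s)
E
python3 - <<'E'
from h import *
np.set_printoptions(precision=1,suppress=True)
bot.move_to([515,0,180],down(best_yaw([515,0],180,1.48)))
c=bot.read_camera("top")
for n in (2,3):
    c=do(n,c)
    if c is None: break
bot.move_to([430,250,200],down(best_yaw([430,250],200,0.)))
c=bot.read_camera("top");d=bot.read_camera("scene");print(bot.read_state()["clock"])
cv2.imwrite("pics/m2.png",cv2.resize(np.hstack([c["image"][120:300,80:320],d["image"][200:380,240:480]]),None,fx=1.66,fy=1.66,interpolation=cv2.INTER_CUBIC))
E
```

```text
2 4 (array([429.1, 190.1]), np.float64(-0.05734065458855042)) w 26.33040712186075 (26.161298902131943, True, np.float64(-0.9499588783810609)) 23.2917
3 3 (array([424.3, 255. ]), np.float64(0.03894998346035905)) w 26.33142425005464 (26.085355940380065, True, np.float64(-0.9225800828850126)) 29.5833
30.85
```

View pics/m2.png

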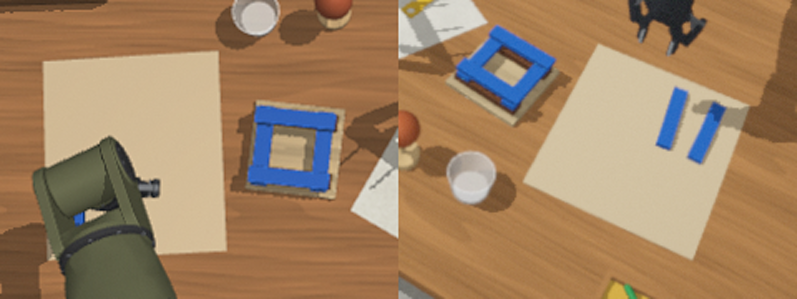

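The tower's second layer looks square and two slats remain on the mat.

```bash
python3 - <<'E'
from h import *
np.set_printoptions(precision=1,suppress=True)
bot.move_to([515,0,180],down(best_yaw([515,0],180,1.48)))
c=bot.read_camera("top")
for n in (4,5):
    c=do(n,c)
    if c is None: break
print(bench_slats(c) if c is not None else None)
bot.move_to([430,300,220],down(best_yaw([430,300],220,0.)))
c=bot.read_camera("top");d=bot.read_camera("scene");P=cloud(c);print(bot.read_state()["clock"])
cv2.imwrite("pics/m3.png",cv2.resize(np.hstack([c["image"][120:300,200:440],d["image"][120:300,140:380]]),None,fx=1.66,fy=1.66,interpolation=cv2.INTER_CUBIC))
for z in(42,54,66):
    b=(cv2.inRange(hsv(c),(108,150,60),(122,255,255))>0)&(abs(P[...,2]-z+.7)<5)&(np.hypot(P[...,0]-515,P[...,1])<130)
    for k in contours(b,30):
        r=rects(on_plane(c,k.reshape(-1,2),z)); print(z,R.from_euler("z",-CY).apply([*(r[0]+COR-CRIB),0]),r[1],r[2]-CY)
E
```

```text
4 2 (array([424.9, 320.4]), np.float64(0.15595982337538183)) w 26.441596161271647 (26.54734653690785, True, np.float64(-0.9419512041524314)) 39.4167
5 1 (array([418.7, 389.2]), np.float64(0.022763186325127416)) w 26.138861679717046 (26.19179894854298, True, np.float64(-0.9258212726023487)) 46.7583
[]
47.9583
54 [-54.2   4.2   0. ] (75.94136047363281, 28.984603881835938) 1.5877201185895038
54 [51.4  5.6  0. ] (78.39911651611328, 29.240747451782227) 1.6273604724670065
66 [ -0.6 -48.6   0. ] (137.93360900878906, 28.010026931762695) -0.00072977043931019
66 [-0.9 53.   0. ] (139.0731964111328, 29.27108383178711) 0.025044036274367937
```

View pics/m3.png

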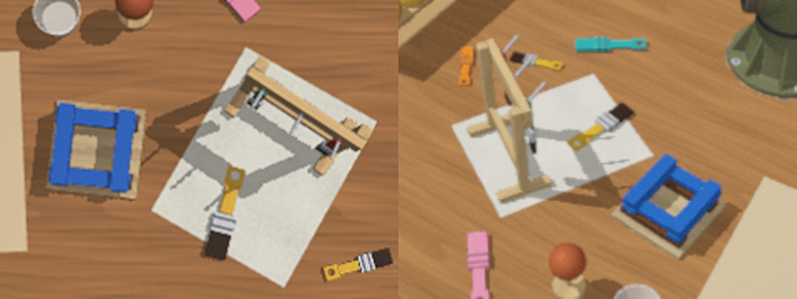

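```bash
cat >> h.py <<'E'
RX=np.array([0.839,-0.544,0]); RX/=np.linalg.norm(RX); Z=np.array([0,0,1.]); ROOT=np.array([554.6,-326.8,215])
PEG=(Z-RX)/np.sqrt(2); GX,A=40,13
def hang(hole,th,sg=1,gx=None):
    """TCP pose putting the brush hole at hole, tool z th below horizontal"""
    gx=GX if gx is None else gx
    tz=np.cos(th)*RX-np.sin(th)*Z; bx=np.sin(th)*RX+np.cos(th)*Z; tx=sg*bx
    return hole-(87-gx)*bx-A*tz, quat(np.c_[tx,np.cross(tz,tx),tz])
def handle(c):
    P=cloud(c); y=(cv2.inRange(hsv(c),(18,150,90),(32,255,255))>0)&(abs(P[...,0]-450)<150)&(abs(P[...,1]+230)<90)&(P[...,2]<40)
    k=max(contours(y,25),key=cv2.contourArea); return rects(on_plane(c,k.reshape(-1,2),8))
E
python3 - <<'E'
from h import *
np.set_printoptions(precision=2,suppress=True)
bx=np.array([np.cos(-.248),np.sin(-.248)]); O=np.array([391,-225.])+COR; g=O+GX*bx
print(handle(bot.read_camera("top")))
for sg in(1,-1):
    print(sg,"pick",bot.ik([*g,100],down(-.248 if sg>0 else -.248+np.pi)))
    for s,th in((95,45),(60,45),(20,45),(20,20),(20,0)):
        p,q=hang(ROOT+s*PEG,np.radians(th),sg); print(s,th,p,bot.ik(p,q))
E
```

```text
(array([ 449.21, -239.27]), (79.94124603271484, 28.42683219909668), np.float64(-0.23545033829001483))
1 pick [-0.57  0.35  1.84 -0.    0.95  1.25]
95 45 [ 462.64 -267.17  258.13] [-0.6  -0.03  2.04  0.05  0.35  1.51]
60 45 [ 483.4  -280.64  233.38] [-0.6   0.06  2.01  0.06  0.28  1.5 ]
20 45 [ 507.14 -296.02  205.1 ] [-0.6   0.17  1.97  0.07  0.22  1.49]
20 20 [ 519.   -303.71  189.42] [-0.6   0.29  2.13  3.1   0.49 -1.54]
20 0 [ 531.83 -312.03  182.14] [-0.6   0.51  2.12  3.11  1.06 -1.56]
-1 pick [-0.57  0.35  1.84 -0.    0.95 -1.9 ]
95 45 [ 462.64 -267.17  258.13] [-0.6  -0.03  2.04  0.05  0.35 -1.64]
60 45 [ 483.4  -280.64  233.38] [-0.6   0.06  2.01  0.06  0.28 -1.64]
20 45 [ 507.14 -296.02  205.1 ] [-0.6   0.17  1.97  0.07  0.22 -1.65]
20 20 [ 519.   -303.71  189.42] [-0.6   0.29  2.13  3.1   0.49  1.6 ]
20 0 [ 531.83 -312.03  182.14] [-0.6   0.51  2.12  3.11  1.06  1.58]
```

```bash
python3 - <<'E'
from h import *
np.set_printoptions(precision=2,suppress=True)
bx=np.array([np.cos(-.248),np.sin(-.248)]); O=np.array([391,-225.])+COR; g=O+GX*bx; q=down(-.248)
bot.move_gripper(48)
bot.move_to([430,0,250],down(best_yaw([430,0],250,0.)))
bot.move_to([*g,110],q); print(handle(bot.read_camera("scene")))
bot.servo_line([*g,45],speed=150); print(bot.servo_line([*g,20],speed=60,until_force=15))
bot.move_gripper(5,70); bot.servo_line([*g,200],speed=200); print("w",bot.read_state()["grip_width"])
p,q=hang(ROOT+90*PEG,np.radians(45)); bot.move_to(p,q); bot.dwell(.3)
s=bot.read_state(); print("w",s["grip_width"],p,s["ee_pos"],s["clock"])
c=bot.read_camera("top");d=bot.read_camera("scene");np.savez("look.npz",c=c["depth"],d=d["depth"],ci=c["image"],di=d["image"])
cv2.imwrite("pics/b1.png",cv2.resize(np.hstack([c["image"][150:250,310:430],d["image"][110:210,160:280]]),None,fx=3.3,fy=3.3,interpolation=cv2.INTER_CUBIC))
E
```

```text
(array([ 447.34, -234.49]), (78.58187103271484, 28.82056999206543), np.float64(-0.263722056948132))
False
w 21.822085865896863
w 21.527429913337727 [ 465.6 -269.1  254.6] [ 465.72 -269.12  254.27] 55.1417
```

View pics/b1.png

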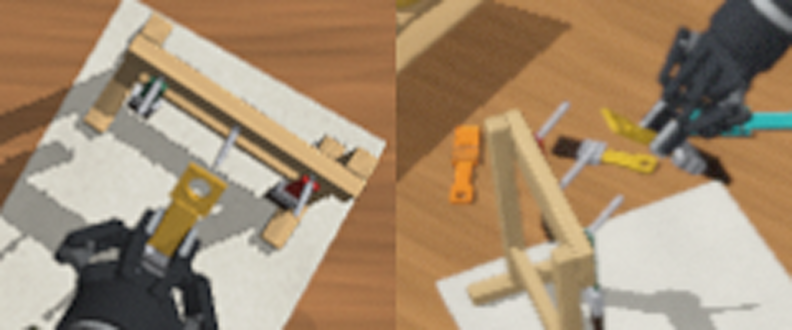

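```bash
python3 - <<'E'
from h import *
np.set_printoptions(precision=1,suppress=True)
c=bot.read_camera("top");d=bot.read_camera("scene")
exp=ROOT+90*PEG; print("expected hole",exp)
YR=np.cross(Z,RX)
h=on_plane(c,[[369.7,207.0]],exp[2])[0]+np.r_[COR,0]; print("hole top",h,"along rx",(h-exp)@RX,"ry",(h-exp)@YR)
t=on_plane(c,[[376.1,200.6]],256)[0]+np.r_[COR,0]; tt=ROOT+np.r_[0,0,0]+57*PEG; print("tip",t,(t-tt)@RX,(t-tt)@YR)
a=d["image"][125:175,200:260]; b=c["image"][180:230,345:405]
cv2.imwrite("pics/b2.png",cv2.resize(np.hstack([b,a]),None,fx=6.6,fy=6.6,interpolation=cv2.INTER_CUBIC))
E
```

```text
expected hole [ 501.2 -292.2  278.6]
hole top [ 501.4 -287.4  278.6] along rx -2.3763337956773474 ry 4.118126917121176
tip [ 520.1 -306.7  256. ] 0.44338483124285677 -1.858098168296564
```

View pics/b2.png

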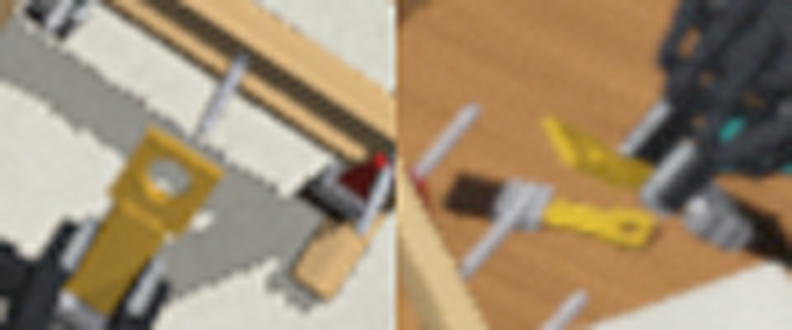

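```bash
python3 - <<'E'
from h import *
np.set_printoptions(precision=1,suppress=True)
c=bot.read_camera("top");d=bot.read_camera("scene"); YR=np.cross(Z,RX); BX=(RX+Z)/2**.5
def tri(a,b):
    r1=rays(c,[a])[0];r2=rays(d,[b])[0]
    t=np.linalg.lstsq(np.c_[r1,-r2],d["eye"]-c["eye"],rcond=None)[0]
    p,q=c["eye"]+t[0]*r1,d["eye"]+t[1]*r2; return (p+q)/2,np.linalg.norm(p-q)
def px(u,v,side): return (345+u/6.6,180+v/6.6) if side=="t" else (200+(u-396)/6.6,125+v/6.6)
hole=ROOT+90*PEG
for n,a,b,e in(("tip",(203,133),(521,206),ROOT+57*PEG),("end",(186,149),(556,140),hole+14*BX)):
    p,g=tri(px(*a,"t"),px(*b,"s")); x=p-e; print(n,p,"gap",g,"err peg,bx,ry",x@PEG,x@BX,x@YR)
E
```

```text
tip [ 523.  -308.1  247.4] gap 2.4683887074357327 err peg,bx,ry -8.100426016776725 -3.0405772977961907 -1.5113593345009233
end [ 511.7 -294.6  287.4] gap 4.377548584334826 err peg,bx,ry -0.9633068029450866 -0.6565134015292484 3.638857764311072
```

```bash
cat >> h.py <<'E'
YR=np.cross(Z,RX); BX=(RX+Z)/2**.5; OFF=-4.5*YR-1.5*BX
E
python3 - <<'E'
from h import *
np.set_printoptions(precision=1,suppress=True)
p,q=hang(ROOT+OFF+90*PEG,np.radians(45)); bot.servo_line(p,q,speed=40)
p,q=hang(ROOT+OFF+44*PEG,np.radians(45)); f0=bot.read_state()["ft_force"]
print(bot.servo_line(p,q,speed=40,until_force=6)); s=bot.read_state()
print(s["ee_pos"]-p,s["ft_force"]-f0,s["grip_width"],s["clock"])
c=bot.read_camera("top");d=bot.read_camera("scene")
a=d["image"][135:185,200:260]; b=c["image"][170:220,345:405]
cv2.imwrite("pics/b3.png",cv2.resize(np.hstack([b,a]),None,fx=6.6,fy=6.6,interpolation=cv2.INTER_CUBIC))
E
```

```text
False
[-0.   0.   0.2] [-0.6  0.6 -0.8] 21.811870244874097 57.0083
```

View pics/b3.png

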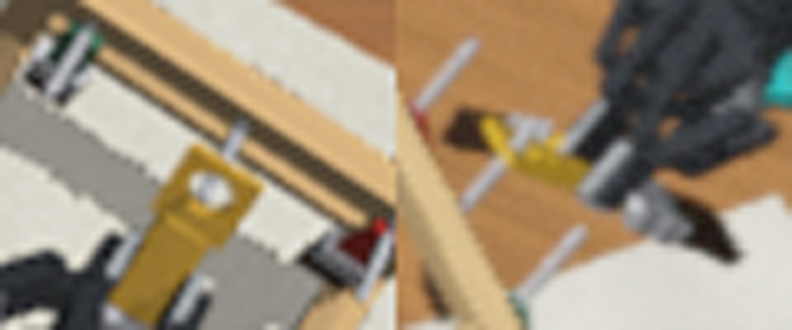

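```bash
python3 - <<'E'
from h import *
np.set_printoptions(precision=1,suppress=True)
p,q=hang(ROOT+OFF+24*PEG,np.radians(45)); f0=bot.read_state()["ft_force"]
print(bot.servo_line(p,q,speed=40,until_force=6)); s=bot.read_state()
print(s["ee_pos"]-p,s["ft_force"]-f0,s["grip_width"],s["clock"])
c=bot.read_camera("top");d=bot.read_camera("scene")
a=d["image"][135:185,200:260]; b=c["image"][170:220,345:405]
cv2.imwrite("pics/b4.png",cv2.resize(np.hstack([b,a]),None,fx=6.6,fy=6.6,interpolation=cv2.INTER_CUBIC))
E
```

```text
False
[ 0.  -0.  -0.2] [-0.2 -0.3  1.6] 21.996950904031852 57.7583
```

View pics/b4.png

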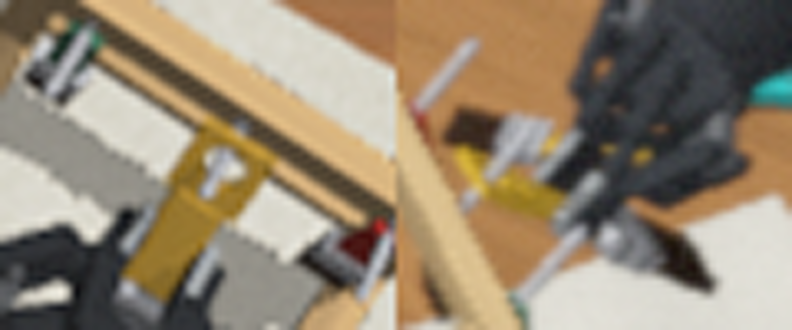

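The peg comes through the hole (visible at (223,165) in the left half), so I can release the brush.

```bash
python3 - <<'E'
from h import *
np.set_printoptions(precision=1,suppress=True)
bot.move_gripper(42); bot.dwell(.5)
s=bot.read_state(); p,_=hang(ROOT+OFF+124*PEG,np.radians(45)); bot.servo_line(p,speed=120)
bot.move_to([300,-300,300],down(best_yaw([300,-300],300,0.))); bot.move_to([300,300,300],down(best_yaw([300,300],300,0.))); bot.dwell(1)
print(bot.read_state()["clock"])
c=bot.read_camera("top");d=bot.read_camera("scene");P=cloud(c)
cv2.imwrite("pics/f.png",cv2.resize(np.hstack([c["image"][100:300,190:440],d["image"][110:310,140:390]]),None,fx=1.6,fy=1.6,interpolation=cv2.INTER_CUBIC))
print(bench_slats(c))
for z in(54,66):
    b=(cv2.inRange(hsv(c),(108,150,60),(122,255,255))>0)&(abs(P[...,2]-z+.7)<5)&(np.hypot(P[...,0]-515,P[...,1])<130)
    for k in contours(b,30):
        r=rects(on_plane(c,k.reshape(-1,2),z)); print(z,R.from_euler("z",-CY).apply([*(r[0]+COR-CRIB),0]),r[1],r[2]-CY)
Q=cloud(d)
for n,cc,PP in(("t",c,P),("s",d,Q)):
    y=(cv2.inRange(hsv(cc),(18,140,70),(32,255,255))>0)&(np.hypot(PP[...,0]-ROOT[0],PP[...,1]-ROOT[1])<70)&(PP[...,2]>80)
    if y.any(): print(n,y.sum(),((PP[y]-ROOT)@np.c_[RX,YR,Z]).mean(0),PP[y][:,2].min(),PP[y][:,2].max())
E
```

```text
63.7667
[]
54 [-53.3 -11.8   0. ] (108.54397583007812, 30.031030654907227) 1.5907666417185002
54 [ 49.4 -10.9   0. ] (110.19615936279297, 29.364442825317383) 1.5769601488372567
66 [-1.  54.4  0. ] (138.92416381835938, 27.902620315551758) 0.017255621666430937
t 69 [-0.1  2.1 -2.5] 160.6278794071427 233.95591138835493
s 8 [-3.6 -0.7 12.5] 225.48654097648023 232.8593895373615
```

View pics/f.png

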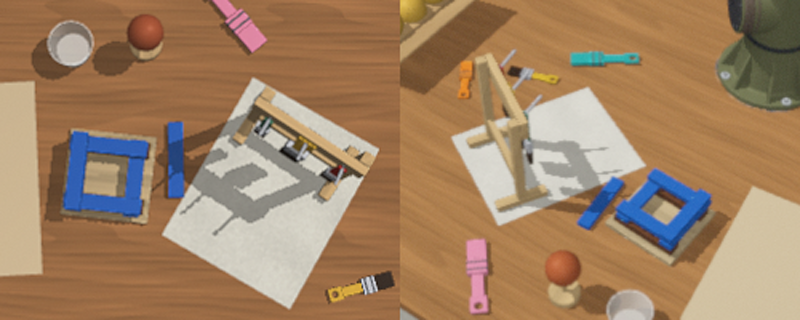

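The brush hangs on the middle peg. The knock pushed one top slat off the tower, and it now lies at about (299,200) in the top view, so it has to go back in slot 4.

```bash
python3 - <<'E'
from h import *
np.set_printoptions(precision=2,suppress=True)
for n in("top","scene"):
    c=bot.read_camera(n);P=cloud(c)
    b=(cv2.inRange(hsv(c),(105,120,50),(125,255,255))>0)&(P[...,2]<28)&(abs(P[...,0]-520)<140)&(P[...,1]<-80)&(P[...,1]>-180)
    for k in contours(b,50):
        mm=np.zeros((420,560),np.uint8);cv2.drawContours(mm,[k],-1,1,-1);mm=cv2.erode(mm,np.ones((3,3)))>0
        X=P[mm];A=np.c_[X[:,:2]-X[:,:2].mean(0),np.ones(len(X))]
        print(n,rects(on_plane(c,k.reshape(-1,2),12)),"plane",np.linalg.lstsq(A,X[:,2],rcond=None)[0])
E
```

```text
top (array([ 551.66, -122.11]), (136.43450927734375, 26.455564498901367), np.float64(0.016163698373964364)) plane [-1.16  6.73 21.35]
scene (array([ 552.13, -116.93]), (139.34092712402344, 29.556785583496094), np.float64(0.022821530358946074)) plane [ 0.02  2.35 18.41]
```

```bash
python3 - <<'E'
from h import *
np.set_printoptions(precision=2,suppress=True)
c=bot.read_camera("top");P=cloud(c)
b=(cv2.inRange(hsv(c),(105,120,50),(125,255,255))>0)&(abs(P[...,0]-551)<62)&(abs(P[...,1]+122)<9)
print("z pct",np.percentile(P[b][:,2],[5,25,50,75,95]),b.sum())
p=np.array([551.7,-119.8]); 
if np.percentile(P[b][:,2],90)<16:
    bot.move_to([430,0,250],down(best_yaw([430,0],250,0.)))
    w=pick(p,.019,w=39); print("w",w)
    if w>24: print(place(4))
bot.move_to([300,300,300],down(best_yaw([300,300],300,0.))); bot.dwell(.5)
c=bot.read_camera("top");d=bot.read_camera("scene");P=cloud(c);print(bot.read_state()["clock"])
cv2.imwrite("pics/g.png",cv2.resize(np.hstack([c["image"][100:300,190:440],d["image"][110:310,140:390]]),None,fx=1.6,fy=1.6,interpolation=cv2.INTER_CUBIC))
for z in(54,66):
    b=(cv2.inRange(hsv(c),(108,150,60),(122,255,255))>0)&(abs(P[...,2]-z+.7)<5)&(np.hypot(P[...,0]-515,P[...,1])<130)
    for k in contours(b,30):
        r=rects(on_plane(c,k.reshape(-1,2),z)); print(z,R.from_euler("z",-CY).apply([*(r[0]+COR-CRIB),0]),r[1],r[2]-CY)
E
```

```text
z pct [ 5.93  9.18 11.47 13.57 16.82] 252
touched on way down [ 552.23 -120.47   23.33]
w 25.74452408447455
(26.018089339100136, True, np.float64(1.9526554341451003))
73.5917
54 [-52.28   4.3    0.  ] (76.60114288330078, 26.333261489868164) 1.5989259015082304
54 [50.77  0.25  0.  ] (70.68904876708984, 27.071504592895508) 1.5593405419072381
66 [ -2.96 -48.28   0.  ] (136.16781616210938, 29.168312072753906) -0.01443586214745704
66 [-1.2 51.2  0. ] (138.00645446777344, 28.960857391357422) -0.06100429644274627
```

View pics/g.png

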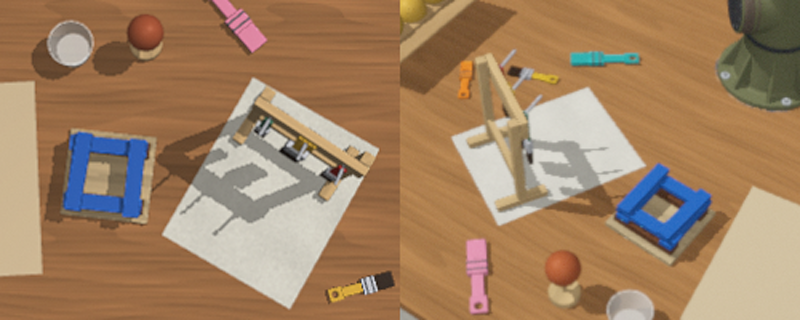

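```bash
python3 - <<'E'
from h import *
np.set_printoptions(precision=3,suppress=True)
c=bot.read_camera("top");P=cloud(c);L=R.from_euler("z",-CY).apply((P-[*(CRIB-COR),0]).reshape(-1,3)).reshape(P.shape)
ok=True
for n in(2,3,4,5):
    s=(-52,52)[n%2]; a,b=(1,0) if n<4 else (0,1)
    m=(abs(L[...,b]-s)<10)&(abs(L[...,a])<(34 if n<4 else 62)); X=L[m]; f=np.linalg.lstsq(np.c_[X[:,:2],np.ones(len(X))],X[:,2],rcond=None)[0]
    print(n,f,np.median(X[:,2]),len(X)); ok&=abs(np.median(X[:,2])-(53 if n<4 else 65))<4 and abs(f[a])<.08
print(ok)
if ok: print(bot.finish_job())
E
```

```text
2 [-0.043 -0.005 51.305] 53.420719567965534 169
3 [ 0.031 -0.003 51.468] 53.01554237903201 163
4 [-0.003  0.119 71.19 ] 65.19124019247249 306
5 [ 0.004  0.295 48.873] 65.37004325299358 312
True
the job is handed in; nothing more can be done
None
```

I handed the job in at about 74 s on the robot's clock. All six slats are stacked in three crosswise layers and the brush hangs on the free middle peg. One slat was knocked off and I put it back. The hand-in call gave no verdict, the bottom layer's position was not rechecked after that knock, and the tub and ball were judged unmoved only by eye in the last pictures.

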